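# Switch the marble run-out to the other chute and run the batch

## Robot

A 6-joint arm with a two-finger parallel gripper is mounted at the origin on the work surface. World frame = base frame: x ahead of the robot, y to its left, z up, the work surface at z = 0. Lengths are in m, angles in rad, forces in N, time in s.
With the tool pointing down it reaches from about 0.35 to 0.725 m from the base axis. Payload 4.3 kg.
Tool frame: the origin (TCP) lies on the centre line of the jaws, within the pads' length; the fingertips stand 25 mm ahead of it and the grasp point (between the pads) lies 6 mm ahead of it; z points along the fingers, y is the direction in which the jaws open and shut (so a half turn about z gives the same grasp; the last joint's range is limited). The gripper opens to 85 mm and grips with 20 to 120 N. Pads are 22 mm wide; open, the fingers measure 114 mm over their backs; the gripper's body (76 mm by 85 mm) begins 54 mm behind the grasp point. The pads swing forward as they close: fully open they stand 13 mm farther back than shut.
Start: joints at [-1.365, 0.377, 0.081, 1.274, 0, 1.46], TCP at [0.179, -0.547, 0.256] pointing down, gripper open.
Joint ranges: [-2.72, 2.72], [-0.84, 1.66], [-1.02, 1.22], [-1.77, 2.12], [-1.37, 1.28], [-3.14, 3.14]. Speed limits (rad/s): [2.57, 2.57, 3.14, 3.14, 3.14, 3.14].

## Interface

Orientations are given as a rotation vector (axis times angle).
In Python, from cell import r gives the robot as it stands. The module is installed in compiled form; this text tells all that it offers.
- The arm moves only by the shell command python3 -m creep 'ROWS' [OPENING]. ROWS is a JSON object of lists of equal length, an entry for each row: "linear": the shift along the tool's x, y, z in m, a list of three; "angular": the turn, a rotation vector about the tool's x, y, z in degrees, a list of three. A call has 1 to 20 rows; each row is the pose to reach, as a shift and turn from the pose commanded when the call began, along the tool's axes at that moment; what a row does not reach only later rows make up. A row lasts 1/8 s, in which the tool goes at most 62.5 mm and 10.7 degrees, less where a joint would pass 70% of its speed; a pose out of reach is approached as far as the arm can. A call with a gripper value outside its range is refused whole. OPENING is the finger opening in m, from 0 to 0.0854, set as the call begins (- or left out, the last holds). The fingers move at their own pace and stop on an object; the grip force is fixed at half the most. Time passes only in rows, so rows that repeat a pose let the fingers close. It gives the time, the measured TCP pose, the force and the opening at its end, in the units of the state.
- r.read_state(): the state, without advancing time (a new reading comes with each control period).
- r.camera(name): name is "scene" or "top" or "wrist"; returns (picture, depth): 400x640x3 uint8, red, green, blue; 400x640 float32, m along the optical axis (not along the pixel's ray), 0 where there is no reading.
- r.camera_params(name): a dict with "fovy" (degrees; the focal length in pixels is half the picture's height over the tangent of half this angle, whatever the lens; pixels are square), "cx", "cy" (the principal point, pixels), "D" ([k1, k2, p1, p2, k3] as OpenCV has them; the pictures are not rectified), "R" (3x3) and "t" (3): a world point X has camera coordinates R X + t; the wrist camera has in their place "tool_from_camera" (4x4, takes a point from camera to tool coordinates, whose origin is the TCP and whose axes are the flange's). Camera axes: x right, y down, z forward; pixel columns grow to the right and rows downward; lengths in m; the calibration is good to about 2 mm. A picture is of the moment at which its call begins: read the wrist's pose just before it. camera_params takes no time and is no camera call.
- r.hand_in(): hands the job in, once; it reports no verdict.
Trained networks look in the newest picture that a camera, given by its name, has taken for a name from the list of things; names that differ only in an ending like _2 or _b are one class to them, and where a whole thing is asked for, a point or a joint stands for the part that bears it (a point fixed in the world has none). Each returns a list of dicts, best first, with "conf" (0 to 1); they miss things now and then, are a little off and sometimes report something else, mostly with a low value. They report only what shows in the picture. A call takes as long as a camera call. They do not tell look-alikes from the thing itself.
- r.masks_of(camera, target): "region" (400x640 bool, what is visible of it) and "extent" ([centre column, centre row, width, height] in pixels, round what is visible of it).
- r.place_of(camera, target): "at" ([row, column] in pixels: a listed point, or the origin of a listed thing).
The state is a dict: "clock": time; "qpos": joint angles; "joint_vel": joint speeds; "joint_efforts": joint torques, N m; "tool_pos": TCP position; "eef_rot": TCP orientation; "wrist_force": force on the tool from outside, world axes, zero at the start; "torque": the same for the moment, N m; "opening": opening from 0.0 (shut) to 1.0 (fully open).
Only numpy, scipy, OpenCV 4.12 (cv2) and the standard library are available. Lean on these libraries where they do the work, as an engineer would, in place of code of your own. Each camera call takes 0.05 s, during which the arm holds its last target. There are 200 camera calls.

## Task

The glass marbles waiting in the feed trough belong in the other tray. With a fingertip push the raised end of the seesaw gate down so that it rocks right over its pivot and feeds the other chute, then press the red release key down until all four marbles have rolled into that tray, and let the key come back up. Do not touch or pick up the marbles, and leave the trays and everything else on the bench where they are.

Things in the scene. Friction and masses are not known exactly. Their poses are not given: they have to be found in the camera images.
- stand: Marble run-out stand, fixed to the bench: plywood base 270 x 280 x 18 mm; sloping aluminium feed trough at -x (x = -192 to -21 mm, up to 185 mm high), the seesaw gate across it at x = 0, a fixed chute under each gate end leading left (+y) and right (-y). Origin on the bench under the gate's middle; x points down the feed, away from the robot (yaw within 0.25 rad), y left, z up.
- gate_pivot (a point): Middle of the gate's pivot shaft, 65 mm above the bench over the stand's origin (fixed). The gate is a steel trough 180 mm long across the stand (along y), 46 mm wide, open at both ends, its floor 45 mm above this shaft; its +x wall stands 20 mm above the floor, 42 mm within 38 mm of the middle.
- gate (a joint): Angle (rad) of the seesaw gate. +0.30: left end fully down, marbles feed down the left chute; -0.30: right end down, they feed right. Top-heavy: it falls to one of these two stops and stays; once pushed past level (0) it goes over by itself. Under 2 N on a tab moves it. Either end may be down at the start.
- left_tab (a point): Middle of the top of the orange finger tab at the gate's left end, 48 x 36 mm (x, y), 3 mm thick, on the gate's +x side (away from the feed); turns with the gate. In the stand's frame x = 48 mm and y, z = 55, 130 mm raised; 72, 110 mm level; 83, 87 mm down. Clear below beyond the chute's edge (x > 31 mm). The gate's wall is 25 mm to its -x side.
- right_tab (a point): The same on the gate's right end (mirror image, y negative).
- release (a joint): Angle (rad) of the release lever: 0 = up, stop plate down across the feed trough, marbles held; 0.60 = pressed fully down. From 0.40 on the stop plate is clear and the marbles run out one after another, all four in the tray within about 3 s. A spring returns it when let go (at the pad about 1.2 N to start, 2.5 N fully down).
- key_pad (a point): Middle of the top of the red press pad of the release lever, 34 x 34 mm, at the left of the feed trough. In the stand's frame at x, y, z = -154, 58, 205 mm when up, -156, 58, 171 mm fully down; the marbles run from 23 mm of travel on. It swings about a shaft 55 mm to its +x side; when up the pad slopes 0.3 rad down towards +x, when down as much the other way.
- marble0_center (a point): Centre of glass marble 0 (dark blue), a ball 25 mm across, 19 g. The four lie in a row in the feed trough behind the stop plate, number 0 foremost.
- marble1_center (a point): Centre of glass marble 1 (sea green), a ball 25 mm across, 19 g. The four lie in a row in the feed trough behind the stop plate, number 0 foremost.
- marble2_center (a point): Centre of glass marble 2 (dark blue), a ball 25 mm across, 19 g. The four lie in a row in the feed trough behind the stop plate, number 0 foremost.
- marble3_center (a point): Centre of glass marble 3 (sea green), a ball 25 mm across, 19 g. The four lie in a row in the feed trough behind the stop plate, number 0 foremost.
- marble0: Glass marble 0, the same ball as point marble0_center (use that for its place: this body's origin lies on its skin and turns with it).
- marble1: Glass marble 1, the same ball as point marble1_center (use that for its place: this body's origin lies on its skin and turns with it).
- marble2: Glass marble 2, the same ball as point marble2_center (use that for its place: this body's origin lies on its skin and turns with it).
- marble3: Glass marble 3, the same ball as point marble3_center (use that for its place: this body's origin lies on its skin and turns with it).
- left_tray: Loose wooden catch tray with a grey felt floor under the mouth of the left chute, 150 x 140 mm (along its x, y), 44 mm high, walls 5 mm; origin at the centre of its underside. Starts empty; leave it where it is.
- right_tray: The same tray under the mouth of the right chute; starts empty.
- dish: shallow stainless steel dish, 76 mm across and 32 mm high, standing beside the stand; origin at the centre of its underside; leave alone
- jar: amber glass jar with a white lid, 60 mm across and 75 mm high; origin at the centre of its underside; leave alone
- mould: black graphite marble mould, a block 110 x 48 x 30 mm with three round pockets; origin at the centre of its underside; leave alone
- paddle: graphite paddle lying flat: black plate 85 x 50 x 9 mm on a steel stem with a wooden handle, 240 mm long along its x axis, 15 mm high; leave alone
- frit_jar: small green glass jar with a black lid, 42 mm across and 48 mm high; origin at the centre of its underside; leave alone
- ring_gauge: brass ring gauge, 42 mm across, 10 mm high, origin at the centre of its underside; leave alone
There are look-alikes about, which are no part of the job. What is shaped like the right_tray but pink is not meant.

How it is judged:
On the way, in this order (a step that is already met when the one before it is completed fails the run):
1. the gate is rocked over its pivot and rests on its other stop, all marbles still in the feed trough (distance of left_tab from where it was at the start of the episode above 0.04 m and (value of joint gate above 0.25 rad or value of joint gate below -0.25 rad) and x of each of marble0_center, marble1_center, marble2_center, marble3_center in the frame of stand below -0.045 m), for 0.2 s.
2. the release key is pressed far enough to let the marbles run (value of joint release above 0.35 rad), for 0.1 s.
3. all four marbles lie in the tray that the gate now feeds (((value of joint gate above 0.25 rad and x of marble0_center in the frame of left_tray between -0.07 and 0.07 m and y of marble0_center in the frame of left_tray between -0.065 and 0.065 m and z of each of marble0_center, marble1_center, marble2_center, marble3_center in the frame of left_tray below 0.03 m and x of marble1_center in the frame of left_tray between -0.07 and 0.07 m and y of marble1_center in the frame of left_tray between -0.065 and 0.065 m and x of marble2_center in the frame of left_tray between -0.07 and 0.07 m and y of marble2_center in the frame of left_tray between -0.065 and 0.065 m and x of marble3_center in the frame of left_tray between -0.07 and 0.07 m and y of marble3_center in the frame of left_tray between -0.065 and 0.065 m) or (value of joint gate below -0.25 rad and x of marble0_center in the frame of right_tray between -0.07 and 0.07 m and y of marble0_center in the frame of right_tray between -0.065 and 0.065 m and z of each of marble0_center, marble1_center, marble2_center, marble3_center in the frame of right_tray below 0.03 m and x of marble1_center in the frame of right_tray between -0.07 and 0.07 m and y of marble1_center in the frame of right_tray between -0.065 and 0.065 m and x of marble2_center in the frame of right_tray between -0.07 and 0.07 m and y of marble2_center in the frame of right_tray between -0.065 and 0.065 m and x of marble3_center in the frame of right_tray between -0.07 and 0.07 m and y of marble3_center in the frame of right_tray between -0.065 and 0.065 m))), for 0.2 s.
At the end, for the whole second after the job is handed in: The gate rests on the stop opposite to where it started (within 0.05 rad), all four marbles lie at rest in the tray on that side, and the release key is up again (below 0.1 rad) (distance of left_tab from where it was at the start of the episode above 0.04 m and (value of joint gate above 0.25 rad or value of joint gate below -0.25 rad) and ((value of joint gate above 0.25 rad and x of marble0_center in the frame of left_tray between -0.07 and 0.07 m and y of marble0_center in the frame of left_tray between -0.065 and 0.065 m and z of each of marble0_center, marble1_center, marble2_center, marble3_center in the frame of left_tray below 0.03 m and x of marble1_center in the frame of left_tray between -0.07 and 0.07 m and y of marble1_center in the frame of left_tray between -0.065 and 0.065 m and x of marble2_center in the frame of left_tray between -0.07 and 0.07 m and y of marble2_center in the frame of left_tray between -0.065 and 0.065 m and x of marble3_center in the frame of left_tray between -0.07 and 0.07 m and y of marble3_center in the frame of left_tray between -0.065 and 0.065 m) or (value of joint gate below -0.25 rad and x of marble0_center in the frame of right_tray between -0.07 and 0.07 m and y of marble0_center in the frame of right_tray between -0.065 and 0.065 m and z of each of marble0_center, marble1_center, marble2_center, marble3_center in the frame of right_tray below 0.03 m and x of marble1_center in the frame of right_tray between -0.07 and 0.07 m and y of marble1_center in the frame of right_tray between -0.065 and 0.065 m and x of marble2_center in the frame of right_tray between -0.07 and 0.07 m and y of marble2_center in the frame of right_tray between -0.065 and 0.065 m and x of marble3_center in the frame of right_tray between -0.07 and 0.07 m and y of marble3_center in the frame of right_tray between -0.065 and 0.065 m)) and value of joint release below 0.1 rad and linear speed of each of marble0, marble1, marble2, marble3 below 0.1 m/s); the robot touches nothing.
It fails at once if the robot touches or picks up a marble (contact force between any of the arm, the fingers and marble0 above 0.3 N or contact force between any of the arm, the fingers and marble1 above 0.3 N or contact force between any of the arm, the fingers and marble2 above 0.3 N or contact force between any of the arm, the fingers and marble3 above 0.3 N).
It fails at once if a marble is lifted above the feed trough (height (world z) of any of marble0_center, marble1_center, marble2_center, marble3_center above 0.21 m).
It fails at once if a catch tray is shifted by more than 20 mm or lifted (distance of any of left_tray, right_tray from where it was at the start of the episode above 0.02 m).
It fails at once if something else on the bench is shifted by more than 20 mm (distance of any of dish, jar, mould, paddle, frit_jar, ring_gauge from where it was at the start of the episode above 0.02 m).
It also fails if it takes over 40 s, if anything falls off the work surface, if the arm or the gripper's body presses on something with over 40 N, if the wrist force passes 120 N, or if a joint passes its speed limit or range.

## Working session

There is one attempt and no reset: what is moved stays moved. The work goes in short steps, Python scripts to look and compute and a shell command to move; the robot and the scene stay as the last step left them, time stands still between calls to the robot, and variables do not carry over. Pictures are saved under pics/ and viewed, about 8 in all and at most 12, crops included, and the job is handed in when it is done.

```bash
mkdir -p pics; cat > h.py <<'E'
import numpy as np, cv2
from cell import r
from scipy.spatial.transform import Rotation as Ro
def K(p):
    f=200/np.tan(np.radians(p["fovy"])/2); return np.array([[f,0,p["cx"]],[0,f,p["cy"]],[0,0,1]])
def world(cam,row,col,depth,p=None):
    p=p or r.camera_params(cam)
    n=cv2.undistortPoints(np.array([[[col,row]]],float),K(p),np.array(p["D"],float))[0,0]
    return np.array(p["R"]).T@(np.array([n[0],n[1],1])*depth-np.array(p["t"]))
def pix(cam,X):
    p=r.camera_params(cam)
    return cv2.projectPoints(np.array(X,float).reshape(-1,3),cv2.Rodrigues(np.array(p["R"],float))[0],np.array(p["t"],float),K(p),np.array(p["D"],float))[0][:,0]
E
python3 - <<'E'
from h import *
s=r.read_state(); print(s)
for c in("scene","top"):
    im,d=r.camera(c); cv2.imwrite(f"pics/{c}0.png",im[:,:,::-1]); np.save(f"{c}0.npy",d)
    for n in("gate_pivot","left_tab","right_tab","key_pad","stand","left_tray","right_tray","marble0_center","marble3_center"):
        for o in r.place_of(c,n)[:3]:
            a=o["at"]; i,j=int(round(a[0])),int(round(a[1]))
            dd=np.median(d[max(i-1,0):i+2,max(j-1,0):j+2]) if 0<=i<400 and 0<=j<640 else 0
            print(c,n,round(o["conf"],2),np.round(a),np.round(world(c,a[0],a[1],dd),3))
E
```

```text
{'clock': 0.0, 'qpos': array([-1.36529162e+00,  3.78068837e-01,  7.96395173e-02,  1.27440036e+00,
       -1.48204051e-06,  1.46047739e+00]), 'joint_vel': array([-0.00156726,  0.00096509, -0.00102735, -0.00082399, -0.00050035,
       -0.00117971]), 'joint_efforts': array([ 2.34101590e-04, -4.63604379e+01,  2.69875449e+01,  2.06452649e-02,
       -8.95352196e-05,  3.24616414e-07]), 'tool_pos': array([ 0.17846656, -0.54597185,  0.2553628 ]), 'eef_rot': array([-3.10049867e+00, -4.93716018e-01,  1.54178996e-04]), 'wrist_force': array([-0.4873733 , -0.38382875,  0.2316415 ]), 'torque': array([-0.00673196, -0.00943759, -0.00131483]), 'opening': 0.9973119681035265}
scene gate_pivot 0.69 [243. 327.] [ 0.581 -0.1    0.064]
scene gate_pivot 0.66 [197. 285.] [ 0.45  -0.116  0.18 ]
scene left_tab 0.77 [223. 354.] [ 0.612 -0.002  0.088]
scene key_pad 0.52 [180. 288.] [ 0.428 -0.069  0.204]
scene key_pad 0.16 [238. 340.] [ 0.643 -0.14   0.13 ]
scene stand 0.66 [259. 330.] [ 0.597 -0.111  0.019]
scene left_tray 0.56 [216. 356.] [0.593 0.046 0.078]
scene right_tray 0.82 [283. 161.] [ 0.262 -0.427  0.
[... 235 characters left out ...]
t_tab 0.79 [164. 356.] [ 0.638 -0.144  0.132]
top right_tab 0.19 [229. 328.] [ 0.425 -0.049  0.206]
top key_pad 0.49 [232. 332.] [ 0.417 -0.061  0.207]
top stand 0.91 [189. 338.] [ 0.56  -0.085  0.129]
top stand 0.57 [202. 267.] [0.544 0.152 0.006]
top left_tray 0.83 [200. 268.] [0.552 0.15  0.009]
top right_tray 0.6 [282. 443.] [ 0.272 -0.43   0.005]
top right_tray 0.56 [182. 410.] [ 0.608 -0.335  0.008]
top marble0_center 0.54 [203. 341.] [ 0.51  -0.091  0.162]
top marble0_center 0.38 [210. 342.] [ 0.484 -0.095  0.184]
top marble3_center 0.74 [237. 280.] [0.423 0.108 0.006]
top marble3_center 0.61 [202. 344.] [ 0.509 -0.099  0.19 ]
top marble3_center 0.46 [225. 349.] [ 0.44  -0.113  0.179]
```

```bash
cat >> h.py <<'E'
from scipy.optimize import least_squares
P={"gate_pivot":[0,0,.065],"left_tab":[.048,.083,.087],"right_tab":[.048,-.055,.130],"key_pad":[-.154,.058,.205],"stand":[0,0,0]}
def S(v,X): X=np.atleast_2d(X); c,s=np.cos(v[2]),np.sin(v[2]); return np.c_[v[0]+c*X[:,0]-s*X[:,1],v[1]+s*X[:,0]+c*X[:,1],X[:,2]]
E
python3 - <<'E'
from h import *
O=[("scene","left_tab",223,354),("scene","key_pad",180,288),("top","left_tab",176,308),("top","right_tab",164,356),("top","key_pad",231,331),("scene","right_tab",238,340),("top","gate_pivot",185,339),("scene","gate_pivot",243,327)]
f=lambda v:np.concatenate([pix(c,S(v,P[n]))[0]-[q,p] for c,n,p,q in O])
s=least_squares(f,[.58,-.09,.16],loss="soft_l1"); v=s.x; print(v); 
for o,e in zip(O,f(v).reshape(-1,2)): print(o,e.round(1))
np.save("v.npy",v)
for n in P: print(n,S(v,P[n]).round(3))
out=[]
for c,(x0,y0,w,h) in (("scene",(120,130,320,200)),("top",(220,120,270,190))):
    im=cv2.imread(f"pics/{c}0.png")
    k=2.4 if c=="scene" else 2.8
    im=cv2.resize(im[y0:y0+h,x0:x0+w],None,fx=k,fy=k)
    for n in P:
        q=pix(c,S(v,P[n]))[0]; cv2.drawMarker(im,(int((q[0]-x0)*k),int((q[1]-y0)*k)),(255,0,255),0,12,1)
    cv2.imwrite(f"pics/{c}_c.png",im)
E
```

```text
[ 0.58260833 -0.09242991  0.17496862]
('scene', 'left_tab', 223, 354) [0.9 0.3]
('scene', 'key_pad', 180, 288) [-0.5 -1.3]
('top', 'left_tab', 176, 308) [ 3.9 -0.6]
('top', 'right_tab', 164, 356) [-1.5  0.3]
('top', 'key_pad', 231, 331) [ 1.1 -0.5]
('scene', 'right_tab', 238, 340) [-0.4 -0.6]
('top', 'gate_pivot', 185, 339) [0.6 1.4]
('scene', 'gate_pivot', 243, 327) [ 2.3 -1.7]
gate_pivot [[ 0.583 -0.092  0.065]]
left_tab [[ 0.615 -0.002  0.087]]
right_tab [[ 0.639 -0.138  0.13 ]]
key_pad [[ 0.421 -0.062  0.205]]
stand [[ 0.583 -0.092  0.   ]]
```

View pics/scene_c.png

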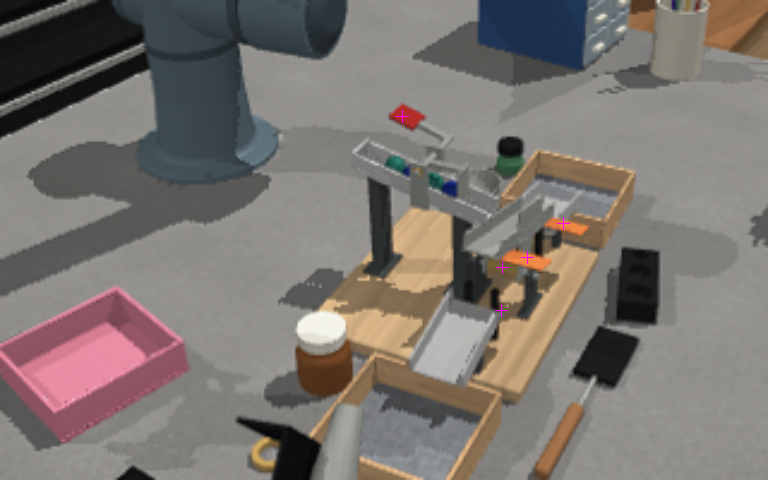

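View pics/top_c.png

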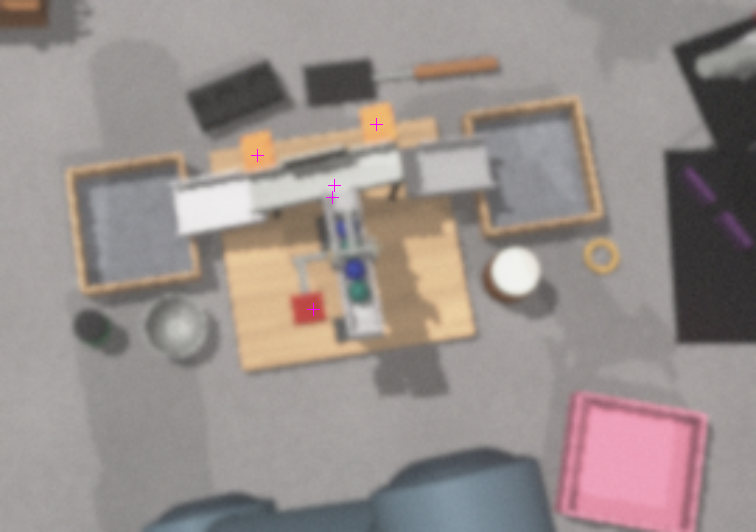

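The overlay matches both pictures. The two orange tabs are at scene (340,238) raised, which is the right one, and (354,223) down, which is the left one. In the top picture they are at (356,164) and (308,176). The only red pad is at scene (288,180) and top (331,231). The real right tray is at top (410,182), and the pink look-alike is at (443,282), which I'll ignore. So the job is to push the **right tab** down, and the marbles then go right. The raised tab has its own orange colour and z≈0.132, against 0.085 for the other.

```bash
cat >> h.py <<'E'
def delta(X):
    "tool-frame shift from the present pose to put the TCP at world X"
    s=r.read_state(); return Ro.from_rotvec(s["eef_rot"]).inv().apply(np.array(X)-s["tool_pos"])
E
python3 - <<'E'
from h import *
v=np.load("v.npy"); X=S(v,[.052,-.064,.256])[0]; print(r.read_state()["clock"],X,delta(X), Ro.from_rotvec(r.read_state()["eef_rot"]).as_matrix().round(3))
E
```

```text
1.0 [ 0.64495534 -0.14640075  0.256     ] [ 5.67584536e-01 -2.35579086e-01  3.06044502e-04] [[ 0.951  0.311  0.   ]
 [ 0.311 -0.951 -0.   ]
 [-0.     0.    -1.   ]]
```

```bash
python3 -m creep '{"linear":[[0.03,-0.012,0],[0.08,-0.033,0],[0.13,-0.054,0],[0.18,-0.075,0],[0.23,-0.095,0],[0.28,-0.116,0],[0.33,-0.137,0],[0.38,-0.158,0],[0.43,-0.178,0],[0.48,-0.199,0],[0.53,-0.22,0],[0.555,-0.23,0],[0.568,-0.236,0],[0.568,-0.236,0],[0.568,-0.236,0]],"angular":[[0,0,2],[0,0,4],[0,0,6],[0,0,8],[0,0,8],[0,0,8],[0,0,8],[0,0,8],[0,0,8],[0,0,8],[0,0,8],[0,0,8],[0,0,8],[0,0,8],[0,0,8]]}' 0.0
python3 - <<'E'
from h import *
s=r.read_state(); im,d=r.camera("wrist"); p=r.camera_params("wrist"); T=np.array(p["tool_from_camera"])
Rt=Ro.from_rotvec(s["eef_rot"]).as_matrix(); M=np.eye(4); M[:3,:3]=Rt; M[:3,3]=s["tool_pos"]; W=M@T; C=np.linalg.inv(W)
v=np.load("v.npy")
q={"R":C[:3,:3],"t":C[:3,3],**{k:p[k] for k in("fovy","cx","cy","D")}}
print(s["clock"],s["tool_pos"],s["opening"])
cv2.imwrite("pics/w1.png",im[:,:,::-1])
im=im[:,:,::-1].copy()
def pj(X): return cv2.projectPoints(np.array(X).reshape(-1,3),cv2.Rodrigues(q["R"])[0],q["t"],K(q),np.array(q["D"],float))[0][:,0]
for n in P: 
    a=pj(S(v,P[n]))[0]; 
    if abs(a).max()<2000: cv2.drawMarker(im,(int(a[0]),int(a[1])),(255,0,255),0,12,1)
a=pj(s["tool_pos"]+Rt@[0,0,.025])[0]; print("tip",a)
for n in("right_tab","gate_pivot","left_tab"):
    for o in r.place_of("wrist",n)[:2]:
        i,j=o["at"]; print(n,round(o["conf"],2),i,j,world("wrist",i,j,d[int(i),int(j)],q).round(3),"pred px",pj(S(v,P[n]))[0])
b=im; m=(b[:,:,2]>200)&(b[:,:,1]>90)&(b[:,:,1]<190)&(b[:,:,0]<110)
n,l,st,ce=cv2.connectedComponentsWithStats(m.astype(np.uint8))
for k in range(1,n):
    if st[k,4]>200:
        j,i=ce[k]; print("orange",st[k],ce[k],world("wrist",i,j,d[int(i),int(j)],q).round(3))
cv2.imwrite("pics/w1m.png",im)
E
```

```text
clock: 2.88
tool_pos: [0.6445, -0.1469, 0.2564]
eef_rot: [3.129, 0.274, -0.001]
wrist_force: [0.2, 0.1, -0.5]
opening: -0.001
2.875 [ 0.6444785  -0.14685788  0.25643445] -0.0010242914335833115
tip [316.68416279 254.37065519]
right_tab 0.93 194.0 308.3 [ 0.646 -0.139  0.129] pred px [305.50481758 201.9012839 ]
right_tab 0.26 226.2 251.8 [ 0.61  -0.097  0.129] pred px [305.50481758 201.9012839 ]
gate_pivot 0.91 225.4 254.4 [ 0.611 -0.099  0.128] pred px [256.48969307 227.20947587]
left_tab 0.69 181.5 160.0 [0.622 0.    0.086] pred px [161.82400952 188.71683277]
orange [ 144  157   37   53 1469] [162.18243703 182.39891082] [ 0.622 -0.003  0.088]
orange [ 287  171   43   60 2292] [307.83246073 199.39397906] [ 0.642 -0.14   0.129]
```

View pics/w1m.png

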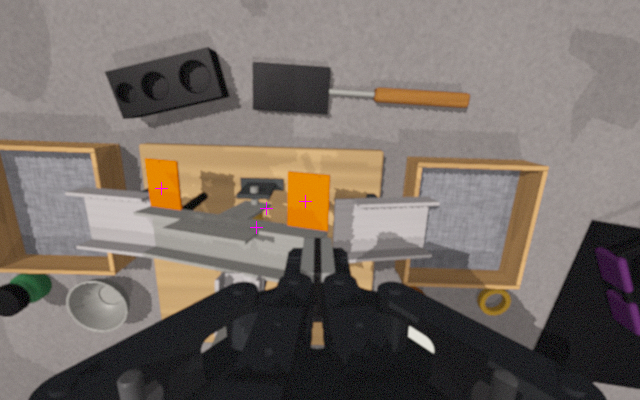

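The close view shows the right orange tab, raised, at pixel (308,199). That puts it at (0.642, -0.140, 0.129), within 4 mm of the fit. The left tab is at (162,182) and is down. The shut fingertips hang over the tab, so I'll push straight down, 3 mm further along +x.

```bash
python3 -m creep '{"linear":[[0.003,0,0.02],[0.003,0,0.06],[0.003,0,0.085],[0.003,0,0.092],[0.003,0,0.099],[0.003,0,0.106],[0.003,0,0.112],[0.003,0,0.118],[0.003,0,0.124],[0.003,0,0.13],[0.003,0,0.135],[0.003,0,0.135],[0.003,0,0.135]],"angular":[[0,0,0],[0,0,0],[0,0,0],[0,0,0],[0,0,0],[0,0,0],[0,0,0],[0,0,0],[0,0,0],[0,0,0],[0,0,0],[0,0,0],[0,0,0]]}'
python3 - <<'E'
from h import *
for c in("scene","wrist"):
    im,d=r.camera(c)
    if c=="scene": im=cv2.resize(im[150:350,220:480],None,fx=2.5,fy=2.5)
    cv2.imwrite(f"pics/{c}2.png",im[:,:,::-1])
    for n in("left_tab","right_tab"):
        for o in r.place_of(c,n)[:1]:
            i,j=o["at"]; print(c,n,round(o["conf"],2),i,j, world(c,i,j,d[int(i),int(j)]).round(3) if c=="scene" else d[int(i),int(j)])
E
```

```text
clock: 4.7
tool_pos: [0.6483, -0.1454, 0.1214]
eef_rot: [3.129, 0.276, 0.0]
wrist_force: [-0.0, -0.1, -0.1]
opening: 0.001
scene left_tab 0.78 215.5 349.9 [ 0.68  -0.168  0.229]
scene right_tab 0.86 256.3 333.4 [ 0.639 -0.167  0.086]
wrist left_tab 0.75 296.5 16.0 0.12572014
wrist right_tab 0.62 252.2 346.6 0.14272007
```

View pics/scene2.png

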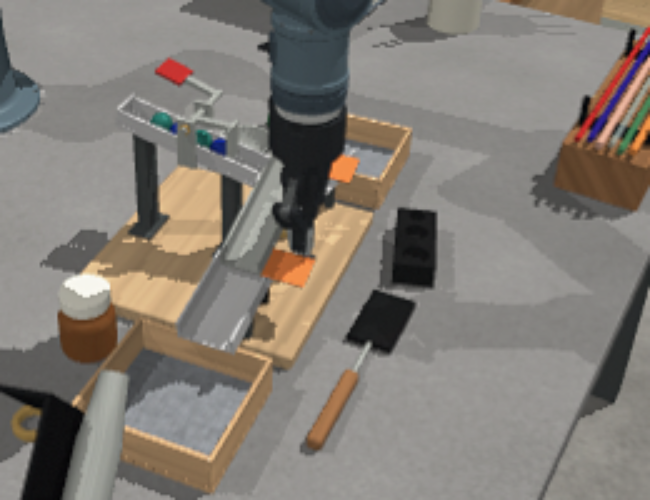

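The gate has rocked over: the right tab is now at z≈0.086, with no contact force and the marbles still in the trough. Next I go up and over to the key.

```bash
python3 -m creep '{"linear":[[0,0,-0.03],[0,0,-0.08],[0,0,-0.13],[0,0,-0.165],[-0.02,-0.012,-0.17],[-0.06,-0.036,-0.17],[-0.1,-0.06,-0.17],[-0.14,-0.084,-0.17],[-0.18,-0.107,-0.17],[-0.2,-0.119,-0.17],[-0.205,-0.123,-0.17],[-0.205,-0.123,-0.17],[-0.205,-0.123,-0.17]],"angular":[[0,0,0],[0,0,0],[0,0,0],[0,0,0],[0,0,0],[0,0,0],[0,0,0],[0,0,0],[0,0,0],[0,0,0],[0,0,0],[0,0,0],[0,0,0]]}'
python3 - <<'E'
from h import *
s=r.read_state(); im,d=r.camera("wrist"); p=r.camera_params("wrist"); T=np.array(p["tool_from_camera"])
M=np.eye(4); M[:3,:3]=Ro.from_rotvec(s["eef_rot"]).as_matrix(); M[:3,3]=s["tool_pos"]; C=np.linalg.inv(M@T)
q={"R":C[:3,:3],"t":C[:3,3],**{k:p[k] for k in("fovy","cx","cy","D")}}
for o in r.place_of("wrist","key_pad")[:2]:
    i,j=o["at"]; X=world("wrist",i,j,d[int(i),int(j)],q); print(round(o["conf"],2),i,j,X.round(3),delta(X+[0,0,.025]).round(3))
b=im.astype(int); m=(b[:,:,0]>120)&(b[:,:,1]<60)&(b[:,:,2]<70)
n,l,st,ce=cv2.connectedComponentsWithStats(m.astype(np.uint8))
for k in range(1,n):
    if st[k,4]>150: j,i=ce[k]; X=world("wrist",i,j,d[int(i),int(j)],q); print("red",st[k],X.round(3),delta(X+[0,0,.025]).round(3))
cv2.imwrite("pics/w3.png",im[:,:,::-1])
im,d=r.camera("scene")
for n in("left_tab","right_tab"):
    for o in r.place_of("scene",n)[:1]: i,j=o["at"]; print(n,o["conf"],world("scene",i,j,d[int(i),int(j)]).round(3))
E
```

```text
clock: 6.62
tool_pos: [0.4258, -0.0606, 0.2913]
eef_rot: [3.129, 0.276, 0.001]
wrist_force: [-0.3, 0.3, -0.0]
opening: -0.002
0.57 216.2 314.6 [ 0.424 -0.059  0.205] [-0.001 -0.001  0.061]
red [ 286  191   49   48 2137] [ 0.425 -0.056  0.206] [ 0.    -0.005  0.061]
left_tab 0.58 [ 0.621 -0.022  0.133]
right_tab 0.69 [0.71  0.004 0.019]
```

View pics/w3.png

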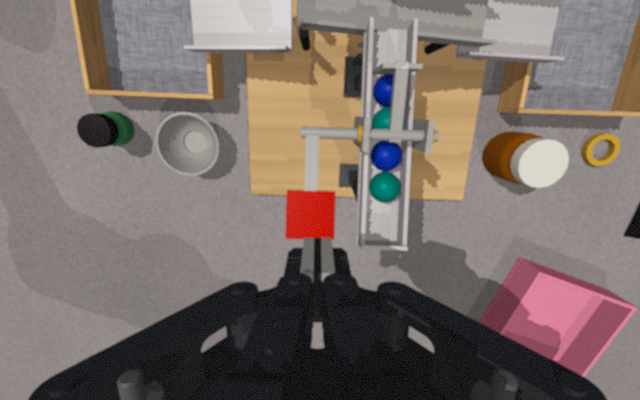

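The gate is over and the marbles are still waiting in the trough, at pixels (388,90) to (385,187). The red pad is at (310,215), directly below the tip: offset (0, -0.005) with 61 mm to go down. I'll press about 28 mm beyond contact and hold.

```bash
python3 -m creep '{"linear":[[0,-0.005,0.02],[0,-0.005,0.045],[0,-0.005,0.057],[0,-0.005,0.063],[0,-0.005,0.07],[0,-0.005,0.077],[0,-0.005,0.084],[0,-0.005,0.089],[0,-0.005,0.089],[0,-0.005,0.089],[0,-0.005,0.089],[0,-0.005,0.089],[0,-0.005,0.089],[0,-0.005,0.089],[0,-0.005,0.089],[0,-0.005,0.089]],"angular":[[0,0,0],[0,0,0],[0,0,0],[0,0,0],[0,0,0],[0,0,0],[0,0,0],[0,0,0],[0,0,0],[0,0,0],[0,0,0],[0,0,0],[0,0,0],[0,0,0],[0,0,0],[0,0,0]]}'
python3 - <<'E'
from h import *
im,d=r.camera("scene"); cv2.imwrite("pics/s4.png",cv2.resize(im[130:350,200:440],None,fx=2.5,fy=2.5)[:,:,::-1])
E
```

```text
clock: 8.88
tool_pos: [0.424, -0.0552, 0.2023]
eef_rot: [3.129, 0.276, 0.0]
wrist_force: [0.6, -0.6, 2.8]
opening: -0.003
```

View pics/s4.png

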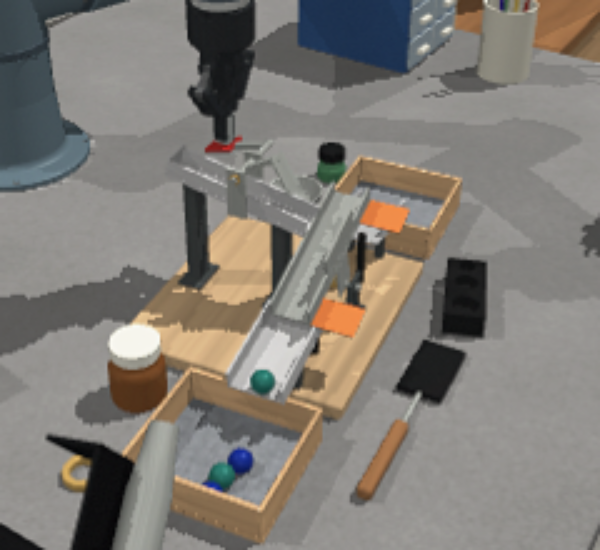

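Three marbles are in the right tray and the fourth is on the right chute. I'll hold for another second, then let the key up and retreat.

```bash
python3 -m creep '{"linear":[[0,0,0],[0,0,0],[0,0,0],[0,0,0],[0,0,0],[0,0,0],[0,0,0],[0,0,0],[0,0,-0.006],[0,0,-0.013],[0,0,-0.02],[0,0,-0.027],[0,0,-0.04],[0,0,-0.06],[0,0,-0.085],[0,0,-0.1],[0,0,-0.1],[0,0,-0.1]],"angular":[[0,0,0],[0,0,0],[0,0,0],[0,0,0],[0,0,0],[0,0,0],[0,0,0],[0,0,0],[0,0,0],[0,0,0],[0,0,0],[0,0,0],[0,0,0],[0,0,0],[0,0,0],[0,0,0],[0,0,0],[0,0,0]]}'
python3 - <<'E'
from h import *
im,d=r.camera("scene"); a=cv2.resize(im[130:350,200:440],None,fx=1.7,fy=1.7)
for n in("key_pad","right_tab"):
    for o in r.place_of("scene",n)[:1]: i,j=o["at"]; print(n,round(o["conf"],2),i,j,world("scene",i,j,d[int(i),int(j)]).round(3))
im,d=r.camera("top"); b=cv2.resize(im[130:250,240:450],None,fx=1.8,fy=1.8)
b=cv2.copyMakeBorder(b,0,a.shape[0]-b.shape[0],0,0,0)
for k in range(4):
    for o in r.place_of("top",f"marble{k}_center")[:4]: i,j=o["at"]; print(k,round(o["conf"],2),np.round(o["at"]),world("top",i,j,d[int(i),int(j)]).round(3))
cv2.imwrite("pics/end.png",np.hstack([a,b])[:,:,::-1])
E
```

```text
clock: 11.18
tool_pos: [0.4235, -0.0551, 0.3018]
eef_rot: [-3.129, -0.276, 0.001]
wrist_force: [0.5, 0.3, 0.1]
opening: -0.003
key_pad 0.69 180.0 287.0 [ 0.426 -0.071  0.206]
right_tab 0.9 256.8 334.4 [ 0.643 -0.168  0.087]
0 0.64 [170. 416.] [ 0.649 -0.359  0.004]
0 0.6 [176. 422.] [ 0.625 -0.373  0.025]
0 0.54 [172. 416.] [ 0.638 -0.354  0.024]
1 0.39 [172. 415.] [ 0.643 -0.353  0.007]
2 0.48 [172. 407.] [ 0.64  -0.324  0.026]
3 0.58 [194. 425.] [ 0.561 -0.381  0.027]
```

View pics/end.png

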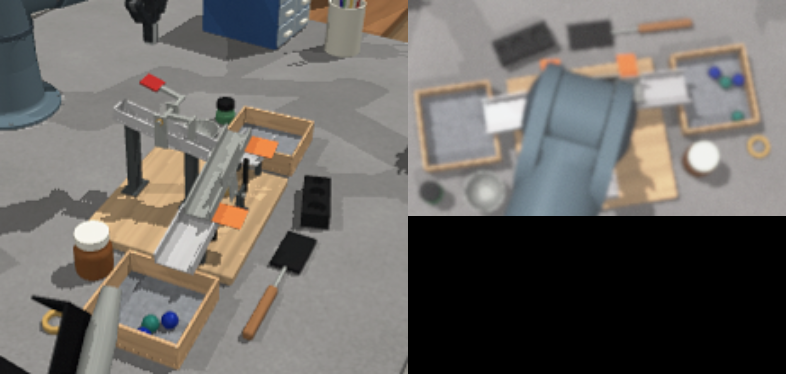

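All four marbles, two blue and two green, are in the right tray. The key is up (z 0.206), the right tab is down (z 0.087), and the robot is clear. I'll let the marbles settle for 2 s and then hand in.

```bash
python3 -m creep '{"linear":[[0,0,0],[0,0,0],[0,0,0],[0,0,0],[0,0,0],[0,0,0],[0,0,0],[0,0,0],[0,0,0],[0,0,0],[0,0,0],[0,0,0],[0,0,0],[0,0,0],[0,0,0],[0,0,0]],"angular":[[0,0,0],[0,0,0],[0,0,0],[0,0,0],[0,0,0],[0,0,0],[0,0,0],[0,0,0],[0,0,0],[0,0,0],[0,0,0],[0,0,0],[0,0,0],[0,0,0],[0,0,0],[0,0,0]]}'
python3 - <<'E'
from h import *
a,_=r.camera("top"); b,_=r.camera("top"); b,_=r.camera("top"); x=(slice(150,215),slice(375,445))
print("tray pixel change",np.abs(a[x].astype(int)-b[x]).max())
print(r.hand_in())
E
```

```text
clock: 13.58
tool_pos: [0.4239, -0.0553, 0.3023]
eef_rot: [3.129, 0.276, 0.0]
wrist_force: [-0.9, -0.2, 0.3]
opening: -0.002
tray pixel change 8
the job is handed in; nothing more can be done
None
```

The job is handed in, and my last checks showed all four marbles in the right tray; no verdict is reported. I pushed the raised right tab down with the shut fingertips and the gate rocked over. I then held the red key down until the marbles had run out, let it up and moved clear.

- **Gate:** the right tab was measured at z ≈ 0.087 m, which is its fully-down height.
- **Key:** the pad was back up at z ≈ 0.206 m.
- **Marbles:** two blue and two green were visible in the right tray. In the two top pictures taken just before hand-in, the tray area hardly changed (at most 8 of 255 grey levels), so they looked at rest.
- **Other things:** the trays and other items looked unmoved in the pictures; I did not measure their positions again.
- **Robot:** the highest force I read was about 2.8 N while holding the key down, and the arm ended about 70 mm above the pad. The clock stood at about 13.7 s at hand-in.

A few network results disagreed with the rest:

- **Marble positions:** the network's reports were duplicated or mislabelled, so I counted the marbles in the picture.
- **Tab readings:** one check with the arm in view gave wrong positions. I set it aside because the pictures before and after it showed the tab down.

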